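# Put the wide scraper blade back in the blade keeper, under its weighted bail

## Task

Put the wide notched soap-scraper blade away in the wooden blade keeper: it goes flat on top of the two narrow blades, lying straight along the keeper, with its notch around the locating pin and the weighted bail resting down on top of it. Leave the two narrow blades lying on the pin underneath, and do not disturb the plain blade without a notch, the jug or the stack of cups.

Things in the scene. Friction and masses are not known exactly. Their poses are not given: they have to be found in the camera images.
- keeper: Fixed wooden blade keeper, base 240 (x) x 156 (y) x 12 mm; origin: centre of its underside, z up. Bed along x, 36 mm wide, x = -110 to +50, top z = 30 mm. Pin at the -x end (nearest the robot); hinge cheeks at x = 70 to 100, y = +-64 to +-74, up to z = 74 mm. The wide blade, put away, has its origin at about x = -25, y = 0, z = 40 mm and its axes along the keeper's.
- pin_top (a point): Top of the keeper's upright steel locating pin, 10 mm diameter, at x = -85, y = 0, z = 50 mm of the keeper: 20 mm above the bed, 10 mm above the narrow blades, 5 mm above the wide blade once it lies on them.
- bail (a joint): Angle (rad) of the weighted bail, a U of 12 mm round bar (legs at keeper y = +-55 mm) with a 28 mm thick weight across it 70 mm from the hinge; 0.4 kg, damped. 0 = on the narrow blades (start), 0.07 = on the wide blade on them; grows as the handle swings up and over, away from the pin. Past 1.65 it stays open by itself, stop at 1.85; let go below that it falls shut. Lifting takes 3 N.
- bail_handle (a point): Middle of the bail's handle: round cross bar, 12 mm diameter, 98 mm free length along the keeper's y, to pinch from above. It is 132 mm from the hinge line: at joint 0, 130 mm towards -x of it and 22 mm above it (84 mm over the table, 44 mm over the narrow blades). The weight's nearest face is 46 mm away.
- bail_hinge (a point): Middle of the bail's hinge line, x = +85, y = 0, z = 62 mm of the keeper; the line runs along the keeper's y.
- wide_blade: Loose flat steel blade to put away, 150 (x) x 60 (y) x 5 mm, 0.2 to 0.4 kg; origin: centre of its underside. Open notch in the middle of its -x end, 16 mm wide (y), x = -75 to -47 mm; put away, the pin stands at about x = -60. It starts flat on a fixed wooden rest 100 x 34 x 22 mm, along it, its long sides overhanging about 13 mm, notch towards the robot.
- plain_blade: Bystander: loose flat steel blade of the same 150 x 60 x 5 mm without a notch, on another rest just like the first. Origin at the centre of its underside.
- narrow_low: Lower of two loose narrow steel blades in the keeper, 140 (x) x 40 (y) x 5 mm, the same notch (16 x 28 mm) at the -x end; origin at the centre of the underside. It lies on the bed with the pin in its notch, at x = -55 mm of the blade.
- narrow_high: Upper of the two narrow blades, the same size, exactly on the lower one; its top is 40 mm over the table.
- jug: Bystander: loose white plastic jug, 116 mm across, 120 mm high; origin at the centre of its underside.
- cups: Bystander: loose upturned stack of paper cups, 80 mm across, 108 mm high; origin at the centre of its underside.

How it is judged:
At the end, for the whole second after the job is handed in: Wide blade at rest on the narrow ones: underside 37-43 mm up, flat within 0.05 rad, along the keeper within 0.12 rad, pin at x -71 to -50, y +-5 mm of it; bail down on it (0.035 to 0.11 rad). Narrow blades flat within 0.05 rad, pin at x -66 to -44, y +-5 mm of each (x of pin_top in the frame of wide_blade between -0.071 and -0.05 m and y of pin_top in the frame of wide_blade between -0.005 and 0.005 m and z of wide_blade in the frame of keeper between 0.037 and 0.043 m and angle between the x axis of wide_blade and the x axis of keeper, either way round below 0.12 rad and angle between each of wide_blade, narrow_low, narrow_high's own z axis and vertical below 0.05 rad and value of joint bail between 0.035 and 0.11 rad and linear speed of wide_blade below 0.02 m/s and x of pin_top in the frame of narrow_low between -0.066 and -0.044 m and y of pin_top in the frame of narrow_low between -0.005 and 0.005 m and x of pin_top in the frame of narrow_high between -0.066 and -0.044 m and y of pin_top in the frame of narrow_high between -0.005 and 0.005 m); the robot touches nothing.
It fails at once if the plain blade was moved more than 30 mm (distance of plain_blade from where it was at the start of the episode above 0.03 m).
It fails at once if the jug was moved more than 30 mm (distance of jug from where it was at the start of the episode above 0.03 m).
It fails at once if the stack of cups was moved more than 30 mm (distance of cups from where it was at the start of the episode above 0.03 m).
It also fails if it takes over 72 s, if anything falls off the work surface, if the arm or the gripper's body presses on something with over 40 N, if the wrist force passes 120 N, or if a joint passes its speed limit or range.

## Robot

A 6-joint arm with a two-finger parallel gripper is mounted at the origin on the work surface. World frame = base frame: x ahead of the robot, y to its left, z up, the work surface at z = 0. Lengths are in m, angles in rad, forces in N, time in s.
With the tool pointing down it reaches from about 0.2 to 0.875 m from the base axis. Payload 3.4 kg.
Tool frame: the origin (TCP) lies between the finger pads; the fingertips stand 25 mm ahead of it and the grasp point (between the pads) lies 6 mm ahead of it (r.nose_length is the z of the fingertips in the tool frame, in m); z points along the fingers, x is the direction in which the jaws open and shut, and the axes are right-handed (so a half turn about z gives the same grasp; the last joint's range is limited). The gripper opens to 94 mm and grips with 3 to 60 N. Pads are 16 mm wide; open, the fingers measure 119 mm over their backs; the gripper's body (75 mm by 177 mm) begins 78 mm behind the grasp point.
Start: joints at [-1.332, 0.276, 1.505, -0, 1.361, -0.121], TCP at [0.202, -0.538, 0.23] pointing down, gripper open.
Joint ranges: [-2.89, 2.89], [-0.75, 2.08], [0.22, 2.7], [-1.18, 4.32], [0.11, 2.71], [-2.7, 2.7]. Speed limits (rad/s): [2.57, 2.57, 3.14, 3.14, 3.14, 3.14].

## Interface

Orientations are given as a unit quaternion [w, x, y, z].
In Python, from plant import r, gripper_to, inverse_kinematics, vision, models, telemetry gives the robot as it stands. Calls block until the motion is done:
- r.move_to(position, orientation): joint-space move of the TCP to a pose.
- r.move_l(position, rot=None, vel=0.15, guard=None): straight line of the TCP; rot=None keeps the orientation; vel is the mean speed in m/s. With guard (N) it stops when the force on the tool has changed by that much, and returns True; else False.
- r.movej(angles): joint-space move.
- gripper_to(opening, f_grip=None): finger opening in m; f_grip is the grip in N (None keeps the last); returns when the fingers have stopped.
- r.hold(seconds).
- inverse_kinematics(position, orientation): joint angles nearest the present ones, or None.
- vision.snapshot(name): name is "scene" or "top"; returns the picture (400x640x3 uint8, red, green, blue); there is no depth.
- vision.get_calibration(name): a dict with "fx", "fy", "cx", "cy" (pixels), "D" ([k1, k2, p1, p2, k3] as OpenCV has them; the pictures are not rectified), "position" and "orientation" of the camera in the world. Camera axes: x right, y down, z forward; pixel columns grow to the right and rows downward; lengths in m; the calibration is good to about 2 mm. A picture is of the moment at which its call begins. get_calibration takes no time and is no camera call.
A pose or a line that the arm cannot do raises r.PlanningError and nothing moves.
- r.sign_off(): hands the job in, once; it reports no verdict.
Trained networks look in the newest picture that a camera, given by its name, has taken for a name from the list of things; names that differ only in an ending like _2 or _b are one class to them, and where a whole thing is asked for, a point or a joint stands for the part that bears it (a point fixed in the world has none). Each returns a list of dicts, best first, with "score" (0 to 1); they miss things now and then, are a little off and sometimes report something else, mostly with a low value. They report only what shows in the picture. A call takes as long as a camera call.
- models.boxes_of(thing, camera): "at" ([x, y, z] in m, in world coordinates, good to about 4 mm: the middle of the surface that is visible of it).
- models.regions_of(thing, camera): "pixels" (400x640 bool, what is visible of it).
- models.mark_of(thing, camera): "at" ([x, y, z] in m, in world coordinates, good to about 4 mm: a listed point, or the origin of a listed thing).
Readings, each from a call of its own:
- telemetry.current_t(): time.
- telemetry.current_joints(): joint angles.
- telemetry.current_dq(): joint speeds.
- telemetry.current_joint_efforts(): joint torques, N m.
- telemetry.current_ee_pos(): TCP position.
- telemetry.current_tool_rot(): TCP orientation.
- telemetry.current_wrist_force(): force on the tool from outside, world axes, zero at the start.
- telemetry.current_torque(): the same for the moment, N m.
- telemetry.current_opening(): finger opening in m.
Only numpy, scipy, OpenCV 4.12 (cv2) and the standard library are available. Lean on these libraries where they do the work, as an engineer would, in place of code of your own. Each camera call takes 0.05 s, during which the arm holds its last target.

## Working session

There is one attempt and no reset: what is moved stays moved. The work goes in short steps, each a Python script; the robot and the scene stay as the last script left them, time stands still between calls to the robot, and variables do not carry over. Pictures are saved under pics/ and viewed, and the job is handed in when it is done.

```bash
ls; mkdir -p pics; python3 - <<'E'
from plant import r, gripper_to, inverse_kinematics, vision, models, telemetry
import cv2
for n in ("scene","top"):
    im=vision.snapshot(n); cv2.imwrite(f"pics/{n}0.png",im[:,:,::-1])
    c=vision.get_calibration(n); print(n,c)
    for t in ("keeper","pin_top","bail_handle","bail_hinge","wide_blade","plain_blade","narrow_high","jug","cups"):
        print(t,[(round(d["score"],2),[round(float(v),4) for v in d["at"]]) for d in models.mark_of(t,n)[:3]])
print(telemetry.current_t(), r.nose_length)
E
```

```text
pics
scene {'fx': 424.11968610006056, 'fy': 424.11968610006056, 'cx': 323.75726458273306, 'cy': 199.09379323860912, 'D': array([-0.01086545,  0.        ,  0.        ,  0.        ,  0.        ]), 'position': array([0.97782626, 0.79429247, 0.76701129]), 'orientation': array([-0.12273442,  0.23096464,  0.86027565, -0.43762701])}
keeper [(0.75, [0.5128, -0.233, 0.0059])]
pin_top [(0.93, [0.4321, -0.2345, 0.0483])]
bail_handle [(0.61, [0.4656, -0.234, 0.0854])]
bail_hinge [(0.74, [0.6004, -0.238, 0.0666])]
wide_blade [(0.85, [0.472, 0.2518, 0.0263])]
plain_blade [(0.6, [0.5013, -0.0042, 0.0173])]
narrow_high [(0.56, [0.4848, -0.2363, 0.035])]
jug [(0.65, [0.5834, -0.4751, 0.0002])]
cups [(0.65, [0.5739, 0.4496, -0.0033]), (0.36, [0.4832, -0.2349, 0.0358])]
top {'fx': 444.58786570898644, 'fy': 444.58786570898644, 'cx': 319.98011293870616, 'cy': 204.25861836884732, 'D': array([-0.11286099,  0.        ,  0.        ,  0.        ,  0.        ]), 'position': array([ 0.3987152, -0.0181286,  1.2406474]), 'orientation': array([ 0.03278172, -0.69890458,  0.71421348, -0.0188904 ])}
keeper []
pin_top [(0.9, [0.4296, -0.2329, 0.0475])]
bail_handle [(0.82, [0.4686, -0.2346, 0.0811])]
bail_hinge [(0.74, [0.5974, -0.2338, 0.065])]
wide_blade [(0.87, [0.4762, 0.2529, 0.0205])]
plain_blade [(0.89, [0.5027, -0.0029, 0.0201])]
narrow_high [(0.86, [0.4805, -0.2351, 0.0353]), (0.45, [0.466, -0.2346, 0.0826]), (0.25, [0.5979, -0.2361, 0.0636])]
jug [(0.74, [0.5862, -0.4757, -0.0055]), (0.6, [0.4809, -0.2359, 0.0342])]
cups [(0.74, [0.5705, 0.4529, 0.0004]), (0.47, [0.4745, 0.2536, 0.0207])]
1.0 0.025
```

View pics/scene0.png

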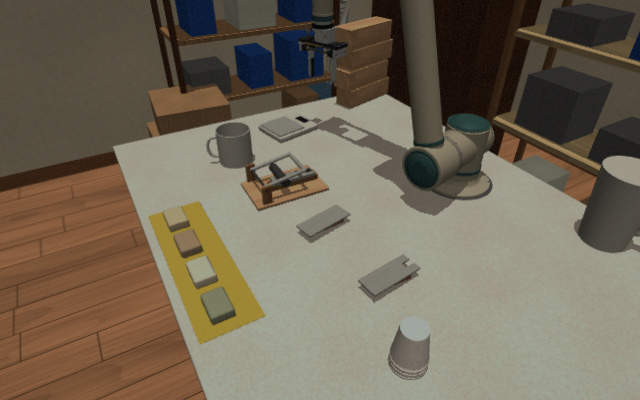

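View pics/top0.png

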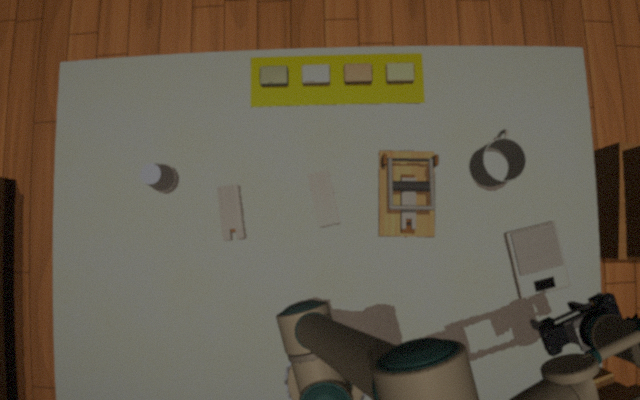

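The top picture shows the keeper at about (407,195), the wide blade at (231,212) with its notch at the bottom (235,235), the plain blade at (325,198), the jug at (495,162) and the cups at (155,175). Next I need precise yaw and position.

```bash
cat > h.py <<'E'
from plant import r, gripper_to, inverse_kinematics, vision, models, telemetry
import cv2, numpy as np
from scipy.spatial.transform import Rotation as R
def q(wxyz): w,x,y,z=wxyz; return R.from_quat([x,y,z,w])
def bp(cam,px,z):
    c=vision.get_calibration(cam); K=np.array([[c["fx"],0,c["cx"]],[0,c["fy"],c["cy"]],[0,0,1]])
    n=cv2.undistortPoints(np.array(px,float).reshape(-1,1,2),K,c["D"])[:,0]
    d=q(c["orientation"]).apply(np.c_[n,np.ones(len(n))]); p=c["position"]
    return p+d*((z-p[2])/d[:,2])[:,None]
def down(yaw):  # tool x axis at world angle yaw, z down
    m=R.from_euler('z',yaw)*R.from_euler('x',np.pi); x,y,z,w=m.as_quat(); return np.array([w,x,y,z])
def rect(thing,cam,z):
    L=models.regions_of(thing,cam)
    if not L: return None
    m=L[0]["pixels"].astype(np.uint8); cs,_=cv2.findContours(m,cv2.RETR_EXTERNAL,cv2.CHAIN_APPROX_NONE)
    c=max(cs,key=cv2.contourArea)[:,0]; P=bp(cam,c,z)[:,:2]
    (cx,cy),(w,h),a=cv2.minAreaRect((P*1000).astype(np.float32))
    if w<h: w,h,a=h,w,a+90
    a=(a+90)%180-90
    return L[0]["score"],round(cx,1),round(cy,1),round(w,1),round(h,1),round(a,2),m
def show(name,cam,x0,y0,x1,y1,k):
    im=vision.snapshot(cam)[y0:y1,x0:x1,::-1]; cv2.imwrite("pics/"+name,cv2.resize(im,None,fx=k,fy=k,interpolation=cv2.INTER_CUBIC))
E
python3 - <<'E'
from h import *
for n in("scene","top"):
    vision.snapshot(n)
    for t,z in(("wide_blade",.027),("keeper",.012),("plain_blade",.027),("narrow_high",.04)):
        x=rect(t,n,z); print(n,t,x and x[:6])
show("t1.png","top",200,130,450,260,3.2); show("s1.png","scene",220,120,440,310,3.1)
print(down(0),telemetry.current_tool_rot(),telemetry.current_t())
E
```

```text
scene wide_blade (0.59, 475.8, 258.6, 152.5, 62.6, 6.19)
scene keeper (0.61, 523.0, -271.8, 262.4, 239.7, -89.88)
scene plain_blade (0.9, 509.2, 0.0, 151.1, 65.3, 12.02)
scene narrow_high (0.51, 460.7, -213.6, 84.8, 24.8, -1.54)
top wide_blade (0.78, 472.0, 252.6, 150.6, 62.4, 6.61)
top keeper (0.66, 514.5, -238.0, 242.7, 163.6, -3.45)
top plain_blade (0.77, 505.5, -3.9, 153.5, 64.5, 11.72)
top narrow_high (0.61, 498.5, -233.2, 38.2, 35.5, -2.01)
[6.123234e-17 1.000000e+00 0.000000e+00 0.000000e+00] [ 5.04735173e-05  8.22223627e-01 -5.69164564e-01  5.59450215e-05] 1.6
```

View pics/t1.png

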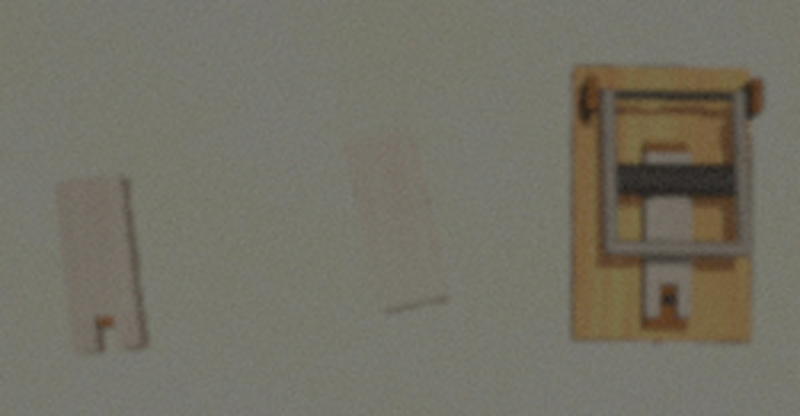

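View pics/s1.png

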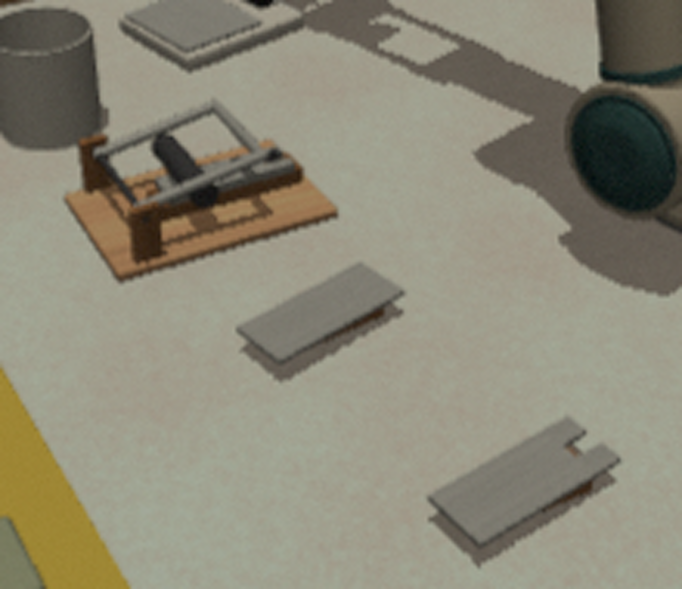

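```bash
python3 - <<'E'
from h import *
def f(p): return [((x+.5)/3.2-.5+200,(y+.5)/3.2-.5+130) for x,y in p]
P=bp("top",f([(573,67),(571,341),(751,341),(751,68)]),.012); print(P.round(4))
for a,b in((1,0),(2,3),(2,1),(3,0)):
    d=P[b]-P[a]; print(np.degrees(np.arctan2(d[1],d[0])), np.linalg.norm(d))
print(P.mean(0))
im=vision.snapshot("top"); hsv=cv2.cvtColor(im,cv2.COLOR_RGB2HSV); 
m=np.zeros(hsv.shape[:2],np.uint8); s=(slice(140,245),slice(370,445)); m[s]=((hsv[s][...,1]>85)*255)
m=cv2.medianBlur(m,3); m=cv2.morphologyEx(m,cv2.MORPH_CLOSE,np.ones((5,5)))
# bottom half only: fit left, right, bottom edges
L=[];Rr=[];B=[]
for y in range(165,232):
    w=np.where(m[y])[0]; 
    if len(w): L.append((w[0]-.5,y)); Rr.append((w[-1]+.5,y))
for x in range(384,430):
    w=np.where(m[:,x])[0]; B.append((x,w[-1]+.5))
for n,e in(("L",L),("R",Rr),("B",B)):
    p=bp("top",e,.012)[:,:2].astype(np.float32); v=cv2.fitLine(p,cv2.DIST_HUBER,0,.001,.001).ravel(); print(n,np.degrees(np.arctan2(v[1],v[0])),v[2:])
print("pin",[d["at"] for t in range(1) for d in models.mark_of("pin_top","top")[:1]])
# bail handle center etc.
cv2.imwrite("pics/m.png",m)
x=rect("wide_blade","top",.027);mm=x[6]
print(telemetry.current_t())
# repeated marks
for n in("top","scene"):
  for t in("pin_top","bail_handle","bail_hinge","wide_blade"):
    A=[]
    for k in range(4):
        vision.snapshot(n); d=models.mark_of(t,n); A+= [d[0]["at"]] if d else []
    print(n,t,np.mean(A,0).round(4),np.std(A,0).round(4))
for k in range(3):
    vision.snapshot("top"); print(rect("wide_blade","top",.027)[:6])
E
```

```text
[[ 0.6358 -0.1625  0.012 ]
 [ 0.397  -0.1533  0.012 ]
 [ 0.3933 -0.3093  0.012 ]
 [ 0.6319 -0.3191  0.012 ]]
-2.2060267046263675 0.23896300457446246
-2.35864546383405 0.23882403061000937
88.61655267100964 0.15605799241289262
88.56209166571381 0.15669214511552956
[ 0.51450956 -0.23602063  0.012     ]
L -1.7673854 [ 0.5011883  -0.15749466]
R 2.9930007 [ 0.51986915 -0.30198967]
B 88.62163 [ 0.39730543 -0.22581384]
pin [[0.4293, -0.2306, 0.0517]]
1.75
top pin_top [ 0.4289 -0.2327  0.049 ] [0.0013 0.0015 0.001 ]
top bail_handle [ 0.4776 -0.235   0.0619] [0.0211 0.0016 0.0347]
top bail_hinge [ 0.5975 -0.2358  0.0635] [0.0003 0.0009 0.0006]
top wide_blade [0.5058 0.1343 0.032 ] [0.0526 0.213  0.0185]
scene pin_top [ 0.4307 -0.2332  0.0498] [0.0017 0.0016 0.0014]
scene bail_handle [ 0.4655 -0.2313  0.0833] [0.0007 0.0007 0.0014]
scene bail_hinge [ 0.6009 -0.2402  0.066 ] [0.0014 0.0009 0.0017]
scene wide_blade [0.4723 0.2519 0.0252] [0.0009 0.0018 0.001 ]
(0.77, 472.3, 252.6, 151.3, 61.8, 6.41)
(0.7, 472.2, 252.7, 150.6, 62.3, 6.14)
(0.69, 471.8, 252.1, 151.5, 65.1, 5.21)
```

Keeper measured: centre (0.5145, -0.236), yaw about -1.75°. That puts the pin at (0.4295, -0.2334), which agrees with the network to about 1 mm. Wide blade: (0.472, 0.2525), yaw about 6.3°. Next I open the bail.

```bash
cat >> h.py <<'E'
KY=np.radians(-1.75); KC=np.array([.5145,-.236]); 
def kw(x,y,z):
    c,s=np.cos(KY),np.sin(KY); return np.array([KC[0]+c*x-s*y,KC[1]+s*x+c*y,z])
def handle(th):  # grasp point of handle -> world
    a=np.arctan2(.022,-.130)-th; return kw(.085+.132*np.cos(a),0,.062+.132*np.sin(a))
UP=np.array([0,0,.006])
def st(m=""): print(m,"t",round(telemetry.current_t(),2),"p",telemetry.current_ee_pos().round(4) if hasattr(telemetry.current_ee_pos(),'round') else telemetry.current_ee_pos(),"F",np.round(telemetry.current_wrist_force(),1),"op",round(telemetry.current_opening(),4))
E
python3 - <<'E'
from h import *
Q=down(KY)
st()
gripper_to(.05,15)
h=handle(0)+UP; print(h)
r.move_to(h+[0,0,.08],Q); st("above")
print(r.move_l(h,vel=.12,guard=8)); st("at")
gripper_to(.0,15); st("closed")
show("s2.png","scene",220,60,440,310,2.4)
E
```

```text
t 5.25 p [ 0.2025 -0.5382  0.2305] F [-0.3 -0.5 -0.7] op 0.0943
[ 0.46937158 -0.2346212   0.0900253 ]
above t 7.58 p [ 0.4693 -0.2356  0.1703] F [-0.3  0.1 -0.1] op 0.05
False
at t 8.4 p [ 0.4697 -0.2352  0.0905] F [ 0.5 -0.5  0.7] op 0.0501
closed t 9.08 p [ 0.4698 -0.2346  0.0902] F [ 0.9 -0.3  0.7] op 0.0111
```

View pics/s2.png

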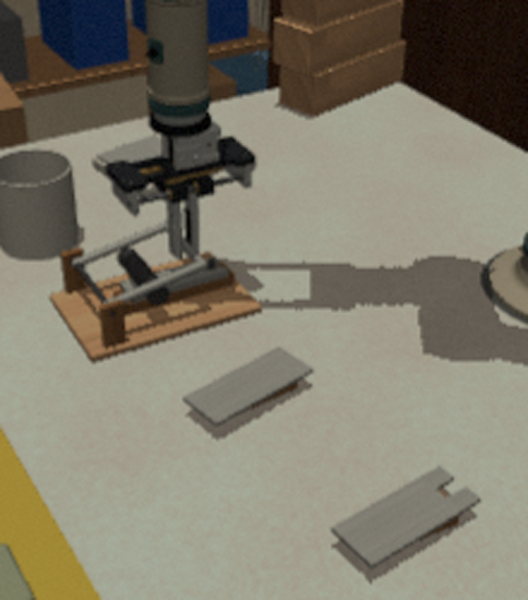

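The fingers hold the handle bar (opening 11 mm on the 12 mm bar), at about (185,250) in the crop. Now the swing.

```bash
python3 - <<'E'
from h import *
for i,th in enumerate(np.linspace(0,1.76,10)[1:]):
    g=r.move_l(handle(th)+UP,vel=.14,guard=25); st(f"{th:.2f} {g}")
    if g: break
vision.snapshot("scene"); print(models.mark_of("bail_handle","scene")[:1], handle(1.76))
show("s3.png","scene",220,60,440,310,2.4)
E
```

```text
0.20 False t 9.47 p [ 0.476  -0.2349  0.1147] F [ 0.5 -0.4 -3. ] op 0.0112
0.39 False t 9.8 p [ 0.4863 -0.2352  0.1373] F [-2.1 -1.5 -1. ] op 0.0117
0.59 False t 10.13 p [ 0.5006 -0.2357  0.158 ] F [-5.9 -1.2  2.9] op 0.0113
0.78 False t 10.47 p [ 0.5186 -0.2364  0.176 ] F [-11.7  -1.    9.1] op 0.0115
0.98 False t 10.8 p [ 0.5431 -0.2372  0.1903] F [-7.7  0.3 13.8] op 0.0116
1.17 False t 11.13 p [ 0.5699 -0.2382  0.1985] F [-4.4 -0.5 10.7] op 0.011
1.37 False t 11.47 p [ 0.5964 -0.2392  0.2012] F [-1.3 -1.   6.5] op 0.0116
1.56 False t 11.8 p [ 0.6221 -0.2401  0.1988] F [ 0.7 -1.4  4.9] op 0.0117
1.76 False t 12.13 p [ 0.6465 -0.2409  0.1915] F [ 1.2 -2.5  3.1] op 0.0113
[{'at': [0.644, -0.2395, 0.1843], 'score': 0.65}] [ 0.64554919 -0.24000391  0.18568442]
```

View pics/s3.png

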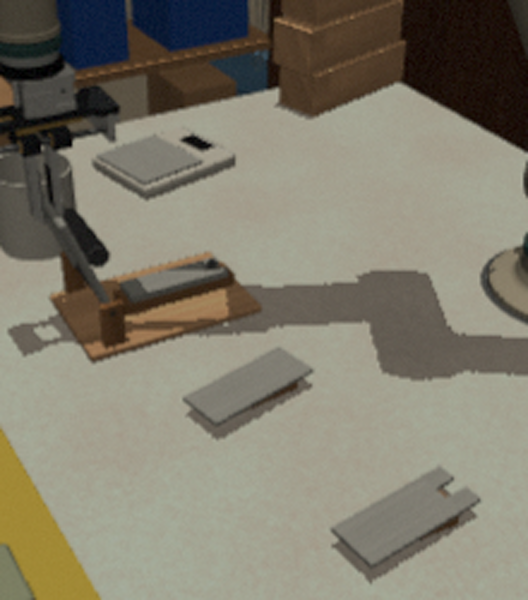

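The bail is open to about 1.76 rad, with the handle at about (50,190) in the crop; the narrow blades still lie on the pin. Now I release it and pick up the wide blade.

```bash
cat >> h.py <<'E'
BC=np.array([.472,.2525]); BY=np.radians(6.3)
E
python3 - <<'E'
from h import *
gripper_to(.05,15); st("rel")
p=telemetry.current_ee_pos(); r.move_l(np.array(p)+[0,0,.08],vel=.2)
vision.snapshot("scene"); print(models.mark_of("bail_handle","scene")[:1])
A=[rect("wide_blade","scene",.027)[:6]]
vision.snapshot("top"); A.append(rect("wide_blade","top",.027)[:6]); print(A)
Q=down(BY-np.pi/2)
c=np.array([BC[0]+.003*np.cos(BY),BC[1]+.003*np.sin(BY),.0245+.006])
gripper_to(.094,40)
print(inverse_kinematics(c+[0,0,.12],Q))
r.move_to(c+[0,0,.12],Q); st("over")
g=r.move_l(c+[0,0,.03],vel=.15,guard=8); print(g); st()
show("s4.png","scene",280,120,480,320,3)
show("t4.png","top",180,130,460,260,2.8)
E
```

```text
rel t 13.04 p [ 0.6455 -0.2399  0.1917] F [-0.9 -1.1 -0.4] op 0.0501
[{'at': [0.6545, -0.2422, 0.1819], 'score': 0.92}]
[(0.89, 475.4, 257.9, 155.3, 66.6, 4.86), (0.7, 472.3, 252.8, 150.6, 62.1, 6.4)]
[0.35980916 0.27893738 1.71038047 0.         1.15227481 1.82064974]
over t 16.61 p [0.4756 0.2526 0.1507] F [ 0.4  0.4 -0.1] op 0.094
False
 t 17.36 p [0.4758 0.2529 0.061 ] F [ 0.5 -0.3  0.2] op 0.0936
```

View pics/s4.png

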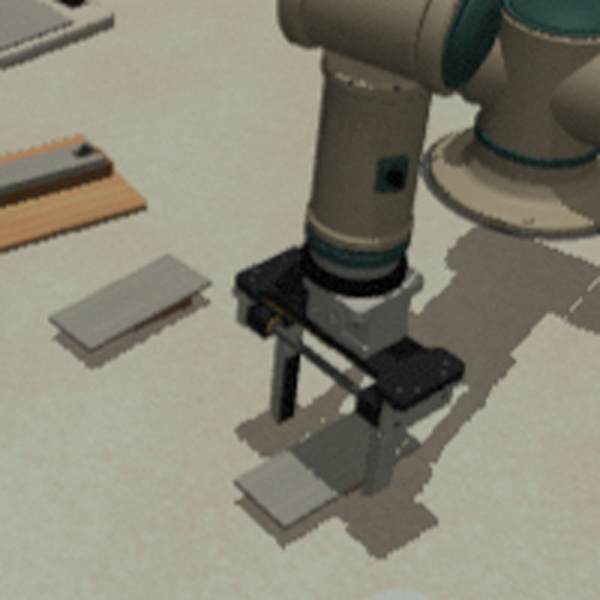

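View pics/t4.png

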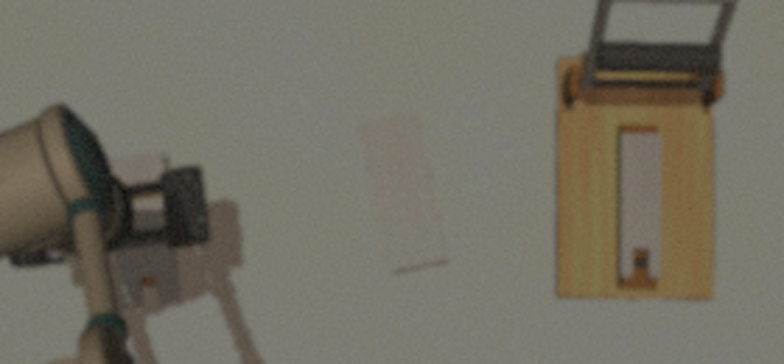

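The fingers straddle the wide blade in the scene crop, at (285,415) and (380,490), and the bail stays open. I descend, grip and lift.

```bash
python3 - <<'E'
from h import *
c=np.array([BC[0]+.003*np.cos(BY),BC[1]+.003*np.sin(BY),.0245+.006])
print(r.move_l(c,vel=.08,guard=8)); st("down")
gripper_to(.04,40); st("grip")
r.move_l(c+[0,0,.12],vel=.12); st("lift")
Q=down(KY-np.pi/2)
g=kw(-.025+.003,0,.0425+.006); print("target",g)
# joint move to above the keeper
r.move_to(g+[0,0,.10],Q); st("above keeper")
r.move_l(g+[0,0,.035],vel=.12,guard=8); st("hover")
show("t5.png","top",330,110,480,260,4)
show("s5.png","scene",220,60,380,220,3.7)
for n in("top","scene"): print(models.mark_of("wide_blade",n)[:2],models.mark_of("pin_top",n)[:1])
E
```

```text
False
down t 17.98 p [0.4751 0.2529 0.0305] F [ 0.8 -0.6 -0.1] op 0.0939
grip t 18.62 p [0.4751 0.253  0.0307] F [-0.1  0.9  1.7] op 0.0587
lift t 19.77 p [0.4743 0.2525 0.1496] F [-0.   0.  -3.7] op 0.0593
target [ 0.49251026 -0.23532815  0.0485    ]
above keeper t 21.55 p [ 0.4928 -0.2343  0.1485] F [ 0.9 -0.4 -3.8] op 0.0592
hover t 22.24 p [ 0.4931 -0.2353  0.0839] F [ 0.   0.2 -2.4] op 0.059
[{'at': [0.4947, -0.2335, 0.0754], 'score': 0.9}, {'at': [0.6557, -0.2429, 0.1779], 'score': 0.54}] []
[] [{'at': [0.4316, -0.2344, 0.0485], 'score': 0.7}]
```

View pics/t5.png

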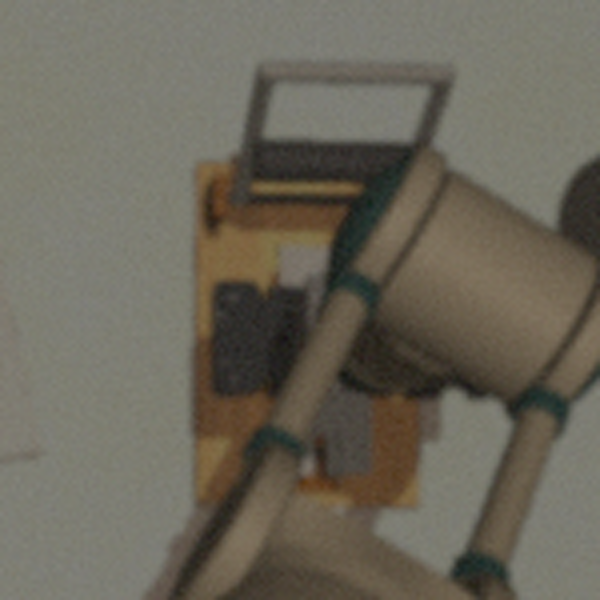

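View pics/s5.png

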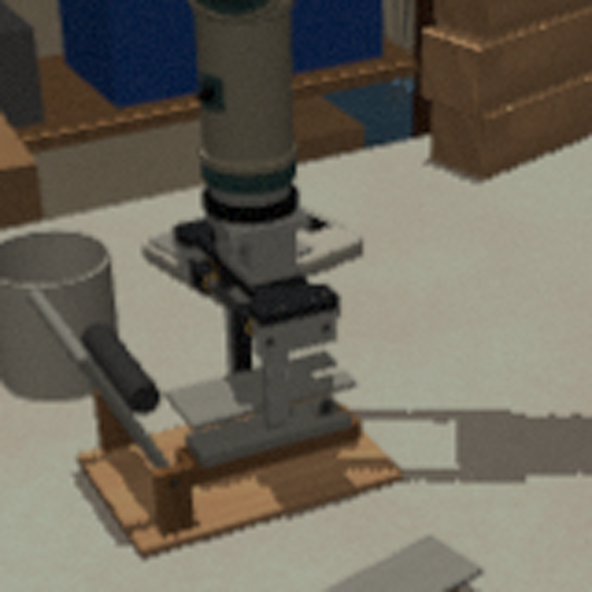

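The blade hovers level over the keeper with the notch facing the pin. I measure its prong corners in the top crop, at (330,475) and (370,475), before lowering.

```bash
python3 - <<'E'
from h import *
f=lambda p:[((x+.5)/4-.5+330,(y+.5)/4-.5+110) for x,y in p]
P=bp("top",f([(330,476),(370,476),(372,396)]),.0804); print(P.round(4))
c,s=np.cos(KY),np.sin(KY)
e=telemetry.current_ee_pos()
for p in P:
    d=p[:2]-np.array([e[0]-.003,e[1]]); print("in expected blade frame",(c*d[0]+s*d[1]).round(4),(-s*d[0]+c*d[1]).round(4))
E
```

```text
[[ 0.4148 -0.2353  0.0804]
 [ 0.4142 -0.2616  0.0804]
 [ 0.4664 -0.2648  0.0804]]
in expected blade frame -0.075 -0.002
in expected blade frame -0.0749 -0.0283
in expected blade frame -0.0225 -0.0299
```

The end is at x = -0.075 and the edge at y = -0.029 in the expected blade frame, so the blade is where it should be. I lower it.

```bash
python3 - <<'E'
from h import *
g=kw(-.022,0,.0425+.006)
print(r.move_l(g+[0,0,.004],vel=.06,guard=5)); st("near")
print(r.move_l(g+[0,0,-.002],vel=.02,guard=5)); st("down")
show("s6.png","scene",220,60,380,220,3.7)
E
```

```text
False
near t 23.21 p [ 0.4926 -0.2354  0.0522] F [ 0.2 -0.2 -3.6] op 0.0594
True
down t 23.5 p [ 0.4931 -0.2357  0.0485] F [-0.8 -0.9  3.2] op 0.0591
```

View pics/s6.png

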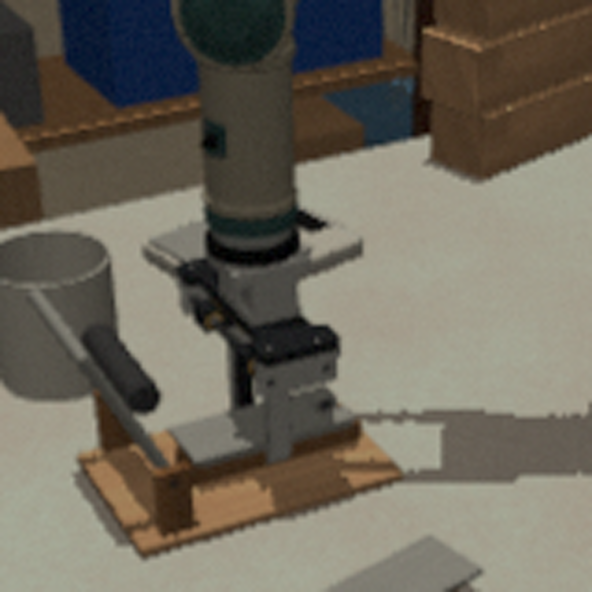

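Contact came exactly at the expected height (TCP 48.5 mm), so the blade lies on the narrow ones, and the pin shows in the notch at about (325,400). I release, rise and look.

```bash
python3 - <<'E'
from h import *
gripper_to(.09,15); st("rel")
p=np.array(telemetry.current_ee_pos()); r.move_l(p+[0,0,.14],vel=.2)
# move towards above the handle
h=handle(1.82)+UP; Q=down(KY)
r.move_to(h+[0,0,.09],Q); st("above handle")
gripper_to(.05,15)
show("t7.png","top",330,110,480,260,4)
vision.snapshot("scene")
for n in("top","scene"):
  for t in("wide_blade","pin_top","bail_handle"): print(n,t,models.mark_of(t,n)[:1])
x=rect("wide_blade","top",.045); print(x and x[:6])
print(handle(1.82),handle(1.85))
show("s7.png","scene",220,60,380,220,3.7)
E
```

```text
rel t 24.22 p [ 0.4919 -0.2349  0.0471] F [ 0.  -0.9 -0.9] op 0.0901
above handle t 26.37 p [ 0.6523 -0.2402  0.2775] F [-0.3 -0.9 -0.3] op 0.09
top wide_blade []
top pin_top []
top bail_handle []
scene wide_blade [{'at': [0.4901, -0.2401, 0.0436], 'score': 0.94}]
scene pin_top [{'at': [0.4303, -0.2344, 0.049], 'score': 0.6}]
scene bail_handle [{'at': [0.6534, -0.2391, 0.1792], 'score': 0.91}]
(0.2, 626.0, -282.2, 68.3, 23.7, 73.83)
[ 0.65287941 -0.24022787  0.1826969 ] [ 0.65647405 -0.2403377   0.18103951]
```

View pics/t7.png

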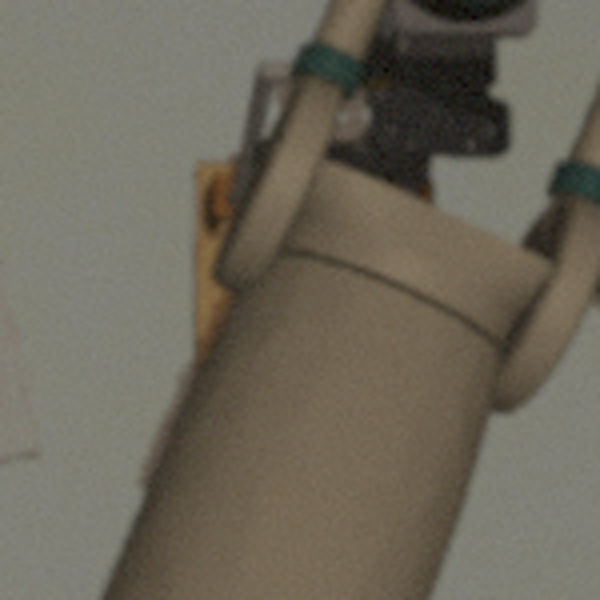

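View pics/s7.png

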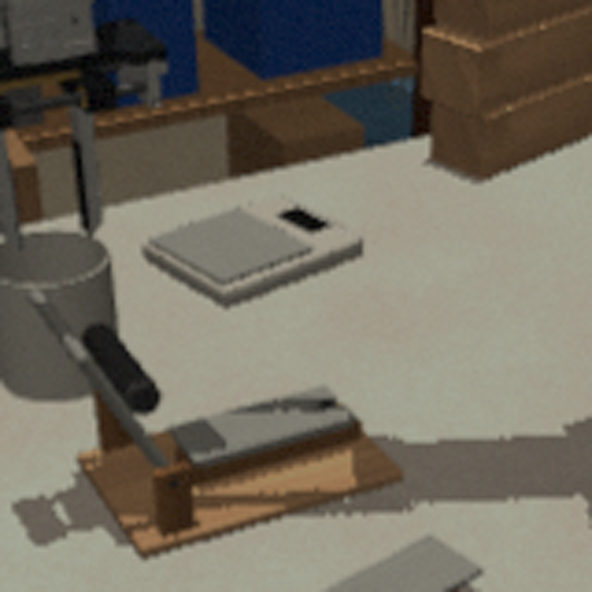

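The blade lies flat with the pin standing in its notch at (322,404) in the crop. The arm hides it from the top camera, so I check from above later. Now I grab the handle and swing the bail back down.

```bash
python3 - <<'E'
from h import *
h=handle(1.82)+UP
print(r.move_l(h,vel=.15,guard=8)); st("at")
gripper_to(0,15); st("closed")
assert telemetry.current_opening()>.008
for th in np.linspace(1.82,.10,10)[1:]:
    g=r.move_l(handle(th)+UP,vel=.12,guard=25); st(f"{th:.2f} {g}")
    if g: break
else:
    print(r.move_l(handle(.07)+UP,vel=.03,guard=6)); st("end")
show("s8.png","scene",220,60,380,220,3.7)
E
```

```text
False
at t 28.39 p [ 0.6534 -0.2405  0.1896] F [-0.2  0.7 -0.3] op 0.0499
closed t 29.07 p [ 0.6535 -0.2403  0.1892] F [ 1.4 -0.4  2. ] op 0.0116
1.63 False t 29.43 p [ 0.6293 -0.2394  0.1978] F [1.5 1.  5.3] op 0.0116
1.44 False t 29.79 p [ 0.6038 -0.2385  0.2005] F [0.1 1.1 7.6] op 0.0114
1.25 False t 30.15 p [ 0.5781 -0.2376  0.1983] F [-1.6  2.9  6.6] op 0.0116
1.06 False t 30.51 p [ 0.5537 -0.2367  0.1915] F [-2.2  2.9  4.7] op 0.0114
0.86 False t 30.87 p [ 0.5314 -0.2359  0.1806] F [-2.1  3.8  1.9] op 0.0114
0.67 False t 31.23 p [ 0.5116 -0.2353  0.1658] F [-0.8  4.4 -1.8] op 0.0116
0.48 False t 31.58 p [ 0.495  -0.2349  0.1477] F [-0.1  5.6 -3.2] op 0.0115
0.29 False t 31.94 p [ 0.4819 -0.2346  0.1267] F [ 1.4  6.  -2.6] op 0.0114
0.10 False t 32.3 p [ 0.473  -0.2344  0.1034] F [ 0.3  6.1 -1.7] op 0.0115
False
end t 32.58 p [ 0.472  -0.2344  0.1   ] F [-0.4  5.9 -1.8] op 0.0117
```

View pics/s8.png

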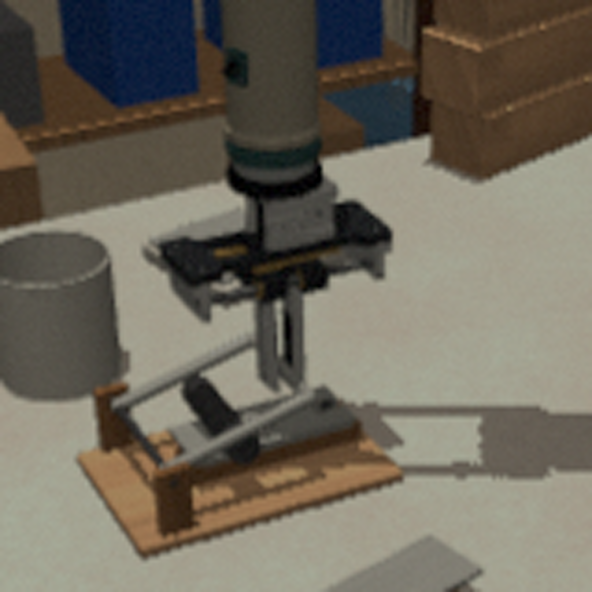

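The bail is down on the blade, with the weight at (220,430) in the crop. I release, back off and check from above.

```bash
python3 - <<'E'
from h import *
gripper_to(.05,15); st("rel")
p=np.array(telemetry.current_ee_pos()); r.move_l(p+[0,0,.13],vel=.2)
r.move_to([.28,-.45,.25],down(KY-1.0)); st("aside")
for n in("top","scene"):
  vision.snapshot(n)
  for t in("wide_blade","pin_top","bail_handle","narrow_high"): print(n,t,models.mark_of(t,n)[:1])
x=rect("wide_blade","top",.045); print(x and x[:6])
print("handle .07",handle(.07))
for t in("plain_blade","jug","cups"): print(t,models.mark_of(t,"top")[:1])
show("t9.png","top",330,110,480,260,4)
show("s9.png","scene",220,60,380,220,3.7)
E
```

```text
rel t 33.39 p [ 0.4712 -0.2348  0.0991] F [ 0.5  0.8 -0.4] op 0.0499
aside t 35.3 p [ 0.2806 -0.4491  0.2494] F [-0.8  0.6 -0.4] op 0.0502
top wide_blade [{'at': [0.4942, -0.2366, 0.0388], 'score': 0.68}]
top pin_top [{'at': [0.43, -0.2343, 0.0495], 'score': 0.89}]
top bail_handle []
top narrow_high []
scene wide_blade []
scene pin_top [{'at': [0.4328, -0.2344, 0.0487], 'score': 0.6}]
scene bail_handle [{'at': [0.4692, -0.2329, 0.0922], 'score': 0.76}]
scene narrow_high []
(0.73, 444.1, -234.5, 59.9, 48.5, 88.64)
handle .07 [ 0.47122996 -0.23467798  0.09307438]
plain_blade [{'at': [0.5023, -0.0038, 0.0207], 'score': 0.79}]
jug [{'at': [0.5829, -0.4743, -0.0059], 'score': 0.81}]
cups [{'at': [0.5719, 0.4504, -0.003], 'score': 0.9}]
```

View pics/t9.png

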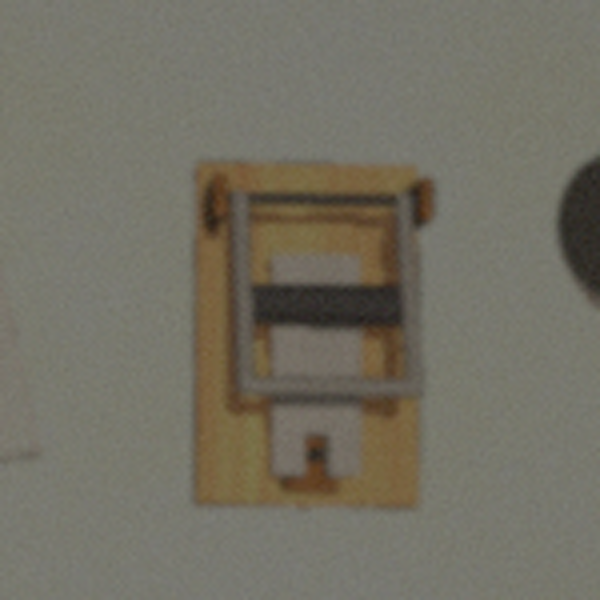

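View pics/s9.png

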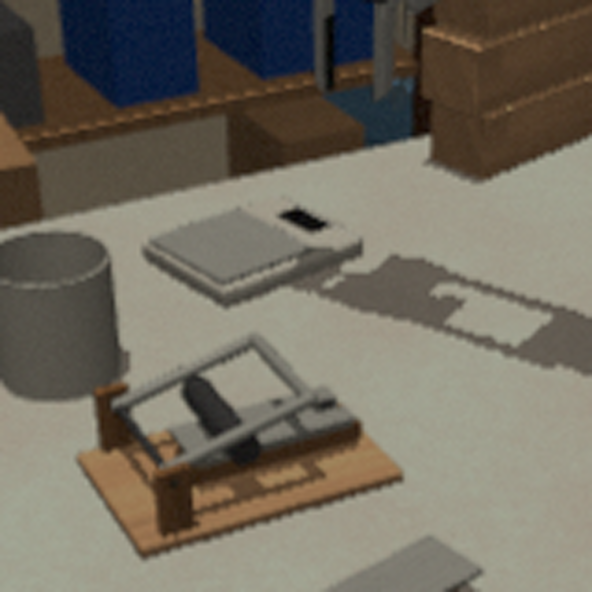

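```bash
python3 - <<'E'
from h import *
f=lambda p:[((x+.5)/4-.5+330,(y+.5)/4-.5+110) for x,y in p]
P=bp("top",f([(271,254),(360,254),(361,477),(271,476)]),.045); print(P.round(4),P.mean(0))
pin=bp("top",f([(316,456)]),.05)[0]
a=(P[0]+P[1]-P[2]-P[3])/2; yaw=np.arctan2(a[1],a[0]); d=(pin-P.mean(0))[:2]
print("yaw",yaw,"rel keeper",yaw-KY,"pin in blade",np.cos(yaw)*d[0]+np.sin(yaw)*d[1],-np.sin(yaw)*d[0]+np.cos(yaw)*d[1])
E
```

```text
[[ 0.5665 -0.2072  0.045 ]
 [ 0.5652 -0.2679  0.045 ]
 [ 0.4141 -0.2629  0.045 ]
 [ 0.4162 -0.2021  0.045 ]] [ 0.49050686 -0.23502373  0.045     ]
yaw -0.03353790865508031 rel keeper -0.0029946467451795397 pin in blade -0.061747745550903524 0.0009355079887739771
```

The size comes out right (151 x 61 mm). The pin is at x = -61.7, y = +0.9 mm of the blade, and the yaw error is -0.003 rad. All are within tolerance, so I hand in.

```bash
python3 - <<'E'
from h import *
r.sign_off(); st("done")
E
```

```text
the job is handed in; nothing more can be done
the job is handed in; nothing more can be done
```

The wide blade is in the keeper on top of the two narrow ones, with its notch around the pin and the bail down on it. I handed the job in at about 35 s of the 72 s; no verdict is reported. I swung the bail open past its hold point, placed the blade, swung the bail back down and moved the arm clear.

**Wide blade:** In the last top picture the pin is at x = -61.7 mm, y = +0.9 mm of the blade. Its yaw is within 0.003 rad of the keeper's. It touched down at the height expected for lying on the narrow blades.

**Bail:** The network put the handle at z = 92 mm, against 93 mm expected at 0.07 rad.

**Bystanders:** The plain blade, jug and cups were found within about 4 mm of where they started, which is about the networks' accuracy.

**Not confirmed:**
- The narrow blades are hidden under the wide one at the end. I last saw them lying on the pin just before placing it.
- Some network calls on the final pictures found nothing, such as the wide blade from the scene camera. The wide-blade figures are my own measurement from the top picture.
- One network reading of the blade, taken before the bail was lowered, was about 5 mm off in y from my measurement. I put that down to network error.

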